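Tea box through the gap

ROBOT

A 6-joint arm with a two-finger parallel gripper is mounted at the origin on a cart in front of the work surface, level with it; the furniture and walls round the work are solid. World frame = base frame: x ahead of the robot, y to its left, z up, the work surface at z = 0. Lengths are in m, angles in rad, forces in N, time in s.
With the tool pointing down it reaches from about 0.325 to 1 m from the base axis. Payload 5.1 kg.
Tool frame: the origin (TCP) lies midway between the tips of the shut fingers; the grasp point (between the pads) lies 19 mm behind it (tcp_to_grasp is the z of the grasp point in the tool frame, in m); z points along the fingers, y is the line along which they close (so a half turn about z gives the same grasp; the last joint's range is limited). The gripper opens to 85 mm and grips with 20 to 120 N. Pads are 22 mm wide; open, the fingers measure 114 mm over their backs; the gripper's body (76 mm by 85 mm) begins 54 mm behind the grasp point. The pads swing forward as they close: fully open they stand 13 mm farther back than shut.
Start: joints at [-1.264, 0.124, 1.65, -0, 1.367, -0.083], TCP at [0.247, -0.601, 0.231] pointing down, gripper open.
Joint ranges: [-2.61, 2.61], [-1.02, 2.33], [0.03, 2.71], [-1.35, 4.49], [0.32, 2.68], [-2.91, 2.91]. Speed limits (rad/s): [2.57, 2.57, 3.14, 3.14, 3.14, 3.14].

INTERFACE

Orientations are given as a unit quaternion [w, x, y, z].
In Python, from cell import * gives the robot as it stands.
- The arm moves only by the tool apply_moves, never from a script. Its argument "commands" is text: rows parted by semicolons, each of 5 numbers parted by spaces: the shift along the tool's x, y, z in cm, then the turn about the tool's z in degrees, then the opening, from -1 (shut) to 1 (fully open), so that 0 is half open. A call has 1 to 10 rows; each row shifts and turns the commanded pose from where the row before left it, along the tool's axes as they then stand; what a row does not reach is not made up. A row lasts 1/10 s, in which the tool goes at most 50 mm and 8.59 degrees, less where a joint would pass 70% of its speed; a pose out of reach is approached as far as the arm can. A call is refused whole if a number of a shift passes 5 or a number of a turn 8.59, either way. A call with a gripper value outside its range is refused whole. The fingers move at their own pace and stop on an object; the grip force is fixed at half the most. Time passes only in rows, so rows that do not move let the fingers close. It gives the time, the measured TCP pose, the force, the opening and the grip force at its end, in the units of the state.
- state(): the state, without advancing time (a new reading comes with each control period).
- grab_frame(name): name is "scene" or "top" or "wrist"; returns a dict with "color" (384x512x3 uint8, red, green, blue), "mtx" (3x3 intrinsics, pixels), "world_to_cam" (4x4, takes a point from world to camera coordinates); the wrist camera has in their place "T_tool_cam" (4x4, takes a point from camera to tool coordinates, whose origin is the TCP and whose axes are the flange's). Camera axes: x right, y down, z forward; pixel columns grow to the right and rows downward; lengths in m; the calibration is good to about 2 mm. A picture is of the moment at which its call begins: read the wrist's pose just before it. There is no depth.
- sign_off(): hands the job in; it is judged then, once.
The state is a dict: "clock": time; "qpos": joint angles; "qd": joint speeds; "tau": joint torques, N m; "tcp_pos": TCP position; "tool_rot": TCP orientation; "ft_force": force on the tool from outside, world axes, zero at the start; "ft_torque": the same for the moment, N m; "width": finger opening in m; "gripper_force": force on a finger pad.
Only numpy, scipy, OpenCV 4.12 (cv2) and the standard library are available. Lean on these libraries where they do the work, as an engineer would, in place of code of your own. Each camera call takes 0.05 s, during which the arm holds its last target. There are 200 camera calls.

TASK

Push the low wooden tea box along the worktop, lengthwise through the narrow gap between the two painted salt pots, until its end stands up against the grey square canister that stands alone on the far side of the gap, roughly square to it. Only push the box, never lift or tip it; do not shove the canister along, do not knock the gripper against the salt pots, and leave the other things where they are.

Things in the scene. Friction and masses are not known exactly. Their poses are not given: they have to be found in the camera images.
- wood_box: The box to push: closed low wooden box, 88 mm wide (its x) x 110 mm long (its y) x 50 mm high, 0.2 to 0.5 kg, loose, plain upright faces, small brass plate on each end. Its long axis starts within about 20 degrees of the direction through the gap, and it starts up to 3 cm off the gap's centre line and 0.175 to 0.215 m (its centre) before the line between the two pots, on the right of it. Origin: centre of the underside, z up.
- square_canister: Grey square storage canister with a lid and a wire ring, 76 x 76 mm, 142 mm high, 0.5 kg, loose, standing alone beyond the gap, to the left of it, its centre 0.165 to 0.225 m past the line between the pots, one face turned to the gap within 5 degrees. Origin: centre of the underside, z up, x and y square to its faces.
- near_pot: The nearer of a matching pair of painted round salt pots (off-white with red bands, conical lid): 68 mm across at its widest (8 to 16 mm above the worktop), 64 mm across up to 46 mm, then tapering to a knob, 72 mm high; stands firm and cannot be moved. It is the robot's side of the gap. Origin: centre of the underside, z up; its x axis points at the other pot's centre, its y axis runs through the gap, to the left.
- far_pot: The farther of the two salt pots, of the same shape and size; stands firm and cannot be moved. Its centre is 164 mm from the nearer pot's, so that the gap between the two is 96 mm wide, 4 mm more on either side than the wooden box. Origin: centre of the underside, z up.
- garlic_bulb: Garlic bulb, 50 mm, loose bystander behind the farther salt pot. Origin: its underside.
- lemon: Lemon, 83 x 58 x 58 mm, loose bystander behind the farther salt pot. Origin: its underside at the start.
- coffee_cup: Small light coffee cup, 59 mm across, 83 mm with its handle, 55 mm high, loose bystander behind the farther salt pot. Origin: centre of the underside.
- spoon: Teaspoon, 130 mm long, lying flat, loose bystander at the left of the work. Origin: centre of the underside.
Mind the look-alikes: they are no part of the job. Of the things that look like the wood_box, the larger one is meant. Leave any purple look-alike of the near_pot alone.

How it is judged:
On the way, in this order (a step that is already met when the one before it is completed fails the run):
1. the wooden box is between the two salt pots, lengthwise in the gap (y of wood_box in the frame of near_pot between -0.025 and 0.025 m and x of wood_box in the frame of near_pot between 0.065 and 0.095 m and angle between the y axis of wood_box and the y axis of near_pot, either way round below 0.35 rad), for 0.1 s.
2. the wooden box's end stands against the square canister (y of wood_box in the frame of square_canister between -0.108 and 0.108 m and x of wood_box in the frame of square_canister between -0.06 and 0.06 m and angle between the y axis of wood_box and the y axis of square_canister, either way round below 0.25 rad), for 0.2 s.
At the end, for the whole second after the job is handed in: The box stands flat and still beyond the gap with its end against the canister's near face or less than about 15 mm short of it (centres at most 108 mm apart across that face, at most 60 mm sideways), square to it within 14 degrees; the canister is upright and within 20 mm of where it stood (all of step 2 and angle between each of wood_box, square_canister's own z axis and vertical below 0.05 rad and height (world z) of wood_box below 0.006 m and linear speed of each of wood_box, square_canister below 0.01 m/s and distance of square_canister from where it was at the start of the episode below 0.02 m); the robot touches nothing.
It fails at once if the wooden box is lifted or tipped (height (world z) of wood_box above 0.012 m or angle between wood_box's own z axis and vertical above 0.15 rad).
It fails at once if the square canister is shoved more than 20 mm or tipped (distance of square_canister from where it was at the start of the episode above 0.02 m or angle between square_canister's own z axis and vertical above 0.15 rad).
It fails at once if the robot knocks against a salt pot (more than 12 N) (contact force between any of the arm, the fingers and near_pot above 12 N or contact force between any of the arm, the fingers and far_pot above 12 N).
It fails at once if a bystander (garlic bulb, lemon, coffee cup or teaspoon) is moved more than 25 mm (distance of any of garlic_bulb, lemon, coffee_cup, spoon from where it was at the start of the episode above 0.025 m).
It also fails if it takes over 64 s, if anything falls off the work surface, if the arm or the gripper's body presses on something with over 40 N, if the wrist force passes 120 N, or if a joint passes its speed limit or range.

## Working session

There is one attempt and no reset: what is moved stays moved. The work goes in short steps, Python scripts to look and compute and a tool call to move; the robot and the scene stay as the last step left them, time stands still between calls to the robot, and variables do not carry over. Pictures are saved under pics/ and viewed, at most 13 in all, crops included, and the job is handed in when it is done.

Besides the shell and the picture viewer there is one more tool, called after "Request:" as a command line: name --argument value ..., lists and objects as JSON in quotes. apply_moves: Moves the arm, as the interface text tells. Its arguments: {"type":"object","properties":{"commands":{"type":"string"}},"required":["commands"]}

```bash
ls; mkdir -p pics
python3 - <<'E'
from cell import *
import cv2,numpy as np,pickle
s=state();print({k:np.round(v,3).tolist() for k,v in s.items()})
d={}
for n in("scene","top"):
    f=grab_frame(n);d[n]=f;print(n,f["mtx"].tolist(),np.round(f["world_to_cam"],3).tolist())
    cv2.imwrite(f"pics/{n}0.png",f["color"][:,:,::-1])
pickle.dump(d,open("d0.pkl","wb"))
E
```

```text
pics
{'clock': 0.0, 'qpos': [-1.264, 0.124, 1.652, -0.0, 1.368, -0.083], 'qd': [-0.0, 0.0, -0.001, 0.0, 0.0, 0.0], 'tau': [0.0, -42.361, -36.545, -0.0, 0.007, -0.0], 'tcp_pos': [0.247, -0.601, 0.23], 'tool_rot': [-0.001, 0.981, 0.194, -0.0], 'ft_force': [-0.075, -0.819, -1.029], 'ft_torque': [-0.038, -0.005, -0.018], 'gripper_force': 0.0, 'width': 0.086}
scene [[375.30973304478994, 0.0, 261.337583992098], [0.0, 375.30973304478994, 190.62367994842558], [0.0, 0.0, 1.0]] [[-0.82, -0.572, 0.017, 0.437], [-0.361, 0.494, -0.791, 0.196], [0.444, -0.655, -0.612, 1.06], [0.0, 0.0, 0.0, 1.0]]
top [[443.3335501753471, 0.0, 257.65972343438926], [0.0, 443.3335501753471, 190.14682892335122], [0.0, 0.0, 1.0]] [[-0.013, -1.0, 0.011, 0.015], [-0.989, 0.012, -0.145, 0.506], [0.145, -0.013, -0.989, 1.135], [0.0, 0.0, 0.0, 1.0]]
```

View pics/top0.png

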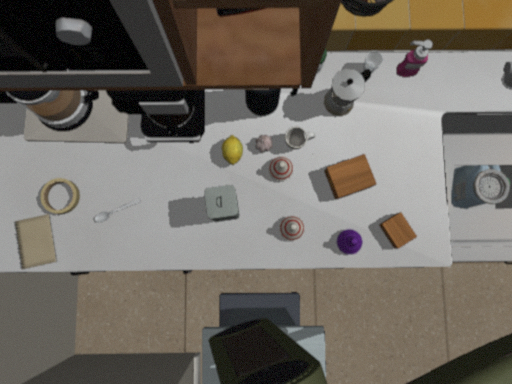

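View pics/scene0.png

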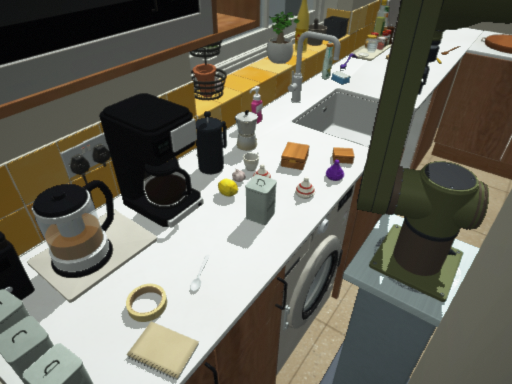

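The top view shows the candidates. The larger wooden box is at (351,176); the smaller look-alike is at (398,231). The banded pots are at (281,168) and (292,228), with a purple look-alike at (349,241). The canister is at (222,203), and the lemon, garlic and cup are at (232,150), (264,143) and (298,138). The box at (351,176) fits because it is the larger of the two; a crop should confirm that.

```bash
cat > h.py <<'E'
import numpy as np,cv2
def cast(f,px,z):
    R=f["world_to_cam"][:3,:3];t=f["world_to_cam"][:3,3];c=-R.T@t
    px=np.atleast_2d(np.asarray(px,float))
    d=np.c_[px,np.ones(len(px))]@np.linalg.inv(f["mtx"]).T@R
    return c+d*((z-c[2])/d[:,2])[:,None]
def mask(img,lo,hi):
    return cv2.inRange(cv2.cvtColor(img,cv2.COLOR_RGB2HSV),lo,hi)
def blobs(m,a=60):
    cs,_=cv2.findContours(m,cv2.RETR_EXTERNAL,cv2.CHAIN_APPROX_NONE)
    return [c for c in cs if cv2.contourArea(c)>a]
E
python3 - <<'E'
import pickle,cv2,numpy as np
from h import *
d=pickle.load(open("d0.pkl","rb"));f=d["top"];im=f["color"]
c=im[120:260,190:430];cv2.imwrite("pics/crop0.png",cv2.resize(c,None,fx=3.3,fy=3.3,interpolation=cv2.INTER_CUBIC)[:,:,::-1])
hsv=cv2.cvtColor(im,cv2.COLOR_RGB2HSV)
for p in [(351,176),(340,170),(336,196),(370,185),(222,195),(222,215),(281,168),(275,168),(292,228)]: print(p,hsv[p[1],p[0]])
m=mask(im,(5,100,60),(20,255,255));m[:140]=0;m[265:]=0
for b in blobs(m): 
    r=cv2.minAreaRect(b);print(r); q=cast(f,cv2.boxPoints(r),.05);print(q.round(3).tolist(),[np.linalg.norm(q[i]-q[i-1]).round(3) for i in range(4)])
E
```

```text
(351, 176) [ 14 144 122]
(340, 170) [ 13 148 143]
(336, 196) [ 14 144  55]
(370, 185) [ 14 159 112]
(222, 195) [ 69  14 132]
(222, 215) [ 65  12 126]
(281, 168) [30 20 89]
(275, 168) [ 5 71 79]
(292, 228) [ 25  23 143]
((398.146240234375, 229.72740173339844), (29.501331329345703, 22.651735305786133), 57.2647705078125)
[[0.413, -0.309, 0.05], [0.444, -0.36, 0.05], [0.379, -0.398, 0.05], [0.348, -0.346, 0.05]] [np.float64(0.075), np.float64(0.06), np.float64(0.075), np.float64(0.06)]
((349.6900634765625, 175.93214416503906), (32.624629974365234, 43.051055908203125), 70.34617614746094)
[[0.561, -0.166, 0.05], [0.599, -0.276, 0.05], [0.516, -0.3, 0.05], [0.479, -0.192, 0.05]] [np.float64(0.086), np.float64(0.116), np.float64(0.087), np.float64(0.114)]
```

View pics/crop0.png

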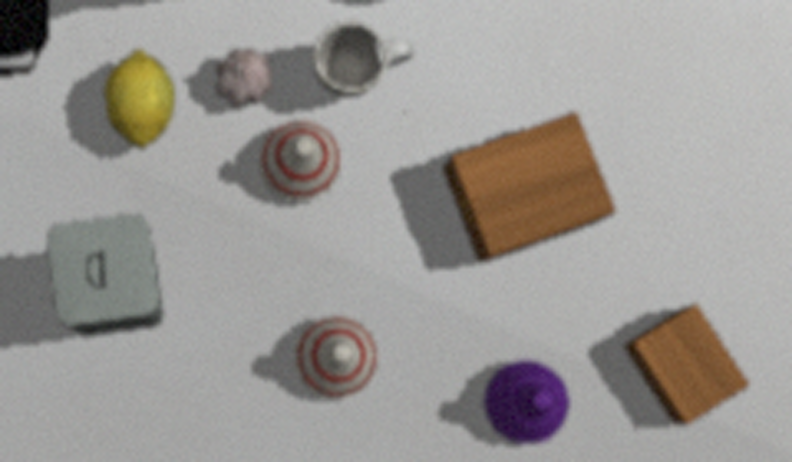

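The crop confirms it: the larger wooden box is the target, at crop (530,185), and the banded pots have knobs at crop (302,147) and (343,352). The purple pot and the small box are only look-alikes.

Run:
```python
import pickle,cv2,numpy as np
from h import *
d=pickle.load(open("d0.pkl","rb"));f=d["top"];im=f["color"]
C=lambda u,v:(190+(u+.5)/3.3-.5,120+(v+.5)/3.3-.5)
R=f["world_to_cam"][:3,:3];print("cam",-R.T@f["world_to_cam"][:3,3])
k=cast(f,[C(302,147),C(343,352)],.068);print("knob",k.round(4),np.linalg.norm(k[0]-k[1]))
# red bands
m=mask(im,(0,50,50),(12,255,255))|mask(im,(170,50,50),(180,255,255))
for (u,v) in [(281,168),(292,228)]:
    mm=np.zeros_like(m);mm[v-18:v+18,u-18:u+18]=m[v-18:v+18,u-18:u+18]
    p=np.argwhere(mm)[:,::-1].astype(np.float32);(c,r)=cv2.minEnclosingCircle(p)
    print("red circ",c,r,cast(f,[c],.03).round(4), "r m",r/443*1.1)
b=cast(f,[C(300,160),C(337,357)],.03);print("body",b.round(4),np.linalg.norm(b[0]-b[1]))
# canister
q=cast(f,[C(48,228),C(145,215),C(160,318),C(65,330)],.138);print("can",q.round(4).tolist(),[np.linalg.norm(q[i]-q[i-1]).round(3) for i in range(4)],q.mean(0))
m=mask(im,(50,8,60),(90,60,180));m[:150]=0;m[260:]=0
for b in blobs(m,200): r=cv2.minAreaRect(b);print(r);q=cast(f,cv2.boxPoints(r),.138);print(q.round(4).tolist(),q.mean(0))
```

```text
cam [0.33614152 0.0243889  1.19630682]
knob [[ 0.5685 -0.0526  0.068 ]
 [ 0.407  -0.0808  0.068 ]] 0.16389239035500508
red circ (280.5, 168.0) 11.672718048095703 [[ 0.5659 -0.0531  0.03  ]] r m 0.02898417574019249
red circ (291.5, 227.73077392578125) 11.96219253540039 [[ 0.4058 -0.0787  0.03  ]] r m 0.02970296114884973
body [[ 0.5656 -0.0533  0.03  ]
 [ 0.4055 -0.0794  0.03  ]] 0.16217551026042812
can [[0.4958, 0.1391, 0.138], [0.5046, 0.0683, 0.138], [0.4289, 0.0578, 0.138], [0.4211, 0.1266, 0.138]] [np.float64(0.076), np.float64(0.071), np.float64(0.076), np.float64(0.069)] [0.46262178 0.09795913 0.138     ]
((220.8513641357422, 202.60812377929688), (34.03059005737305, 32.715396881103516), 80.53767395019531)
[[0.4965, 0.1446, 0.138], [0.5087, 0.0668, 0.138], [0.4272, 0.0539, 0.138], [0.4154, 0.1309, 0.138]] [0.46193338 0.09907164 0.138     ]
```

Request:
apply_moves --commands "4 -1.1 0 0 -0.3;4 -1.1 0 0 -0.3;4 -1.1 0 0 -0.3;4 -1.1 0 0 -0.3;4 -1.1 0 0 -0.3;4 -1.1 0 0 -0.3;4 -1.1 0 0 -0.3;4 -1.1 0 0 -0.3;4 -1.1 0 0 -0.3;4 -1.1 0 0 -0.3"

```text
clock: 1.1
tcp_pos: [0.5761, -0.3461, 0.2307]
tool_rot: [-0.0, 0.981, 0.194, -0.0]
ft_force: [0.9, -1.3, 0.1]
width: 0.0302
gripper_force: 0.0
```

Request:
apply_moves --commands "0 0 0 -8.5 -0.3;0 0 0 -8.5 -0.3;0 0 0 -8.5 -0.3;0 0 0 -8.5 -0.3;0 0 0 -8.5 -0.3;0 0 0 -8.5 -0.3;0 0 0 -8.5 -0.3;0 0 0 -8.5 -0.3;0 0 0 -8.5 -0.3;0 0 0 -8.5 -0.3"

```text
clock: 2.1
tcp_pos: [0.5749, -0.3473, 0.2305]
tool_rot: [-0.001, 0.59, 0.807, -0.0]
ft_force: [-0.3, 0.9, -0.2]
width: 0.03
gripper_force: 0.0
```

```bash
cat >> h.py <<'E'
MID=np.array([.487,-.0665]);GX=np.array([.985,.172]);GY=np.array([-.172,.985])
def gap(p): v=np.asarray(p)[...,:2]-MID; return np.stack([v@GX,v@GY],-1)
def tool(s):
    w,x,y,z=s["tool_rot"];p=np.array(s["tcp_pos"])
    a=np.degrees(np.arctan2(2*(x*y+w*z),1-2*(y*y+z*z)))
    return p,a
def boxpose(f):
    m=mask(f["color"],(5,100,85),(20,255,255));m[:100]=0;m[265:]=0
    b=max(blobs(m,200),key=cv2.contourArea)
    q=cast(f,b[:,0],.05)[:,:2].astype(np.float32)   # outline on the top plane
    (c,wh,an)=cv2.minAreaRect(q*1000); P=cv2.boxPoints((c,wh,an))/1000
    e=[P[1]-P[0],P[2]-P[1]];l=max(e,key=np.linalg.norm);l=l if l[1]>0 else -l
    return np.array(c)/1000,sorted(np.round(wh,1)),np.degrees(np.arctan2(l[1],l[0])),P
E
python3 - <<'E'
from cell import *
from h import *
import pickle
s=state();p,a=tool(s);print(s["clock"],p.round(4),a,s["width"],gap(p))
f0=pickle.load(open("d0.pkl","rb"))["top"]
f=grab_frame("top")
for g in(f0,f):
  try:
    c,wh,an,P=boxpose(g);print(c,wh,an,gap(c),gap(P).round(4).tolist())
  except Exception as e: print(e)
w=grab_frame("wrist")["color"]
cv2.imwrite("pics/a.png",np.hstack([f["color"][100:300,150:450],cv2.resize(w,(267,200))])[:,:,::-1])
E
```

```text
2.1 [ 0.5749 -0.3473  0.2305] 107.68775738500548 0.030022412312449023 [ 0.03827078 -0.29166877]
[ 0.53982849 -0.2365287 ] [np.float64(86.0), np.float64(106.6)] 108.89447 [ 0.02279113 -0.17656477] [[-0.028, -0.1307], [-0.0113, -0.2359], [0.0736, -0.2225], [0.0569, -0.1172]]
[ 0.53982776 -0.23652847] [np.float64(86.3), np.float64(106.5)] 108.913506 [ 0.02279045 -0.17656442] [[-0.0282, -0.1307], [-0.0115, -0.2359], [0.0738, -0.2224], [0.0571, -0.1172]]
```

View pics/a.png

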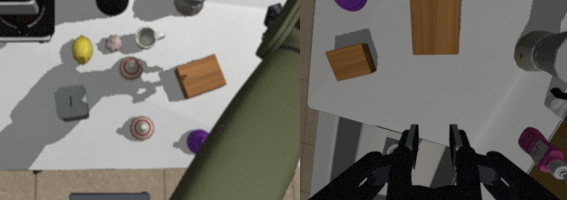

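The top crop shows the box clear, with the arm to the right of it. The wrist view shows the fingers lined up behind the rear of the box. The measured box is 86×107 mm plus about 1 px, which agrees with 88×110. Next I descend behind it.

Request:
apply_moves --commands "0 0.25 4.3 -1.2 -0.3;0 0 4.3 0 -0.3;0 0 4.3 0 -0.3;0 0 4.3 0 -0.3;0 0 4.2 0 -0.3;0 0 0 0 -0.3;1.5 0 0 0 -0.3;1.5 0 0 0 -0.3;1 0 0 0 -0.3;0 0 0 0 -0.3"

```text
clock: 3.2
tcp_pos: [0.5655, -0.3076, 0.0197]
tool_rot: [0.001, 0.583, 0.812, 0.0]
ft_force: [-0.3, -0.3, -0.6]
width: 0.0299
gripper_force: 0.0
```

```bash
cat > chk.py <<'E'
from cell import *
from h import *
import sys
s=state();p,a=tool(s);g=gap(p)*1000;print("t",s["clock"],"tcp",p.round(4),"head",round(a-99.9,2),"gap",g.round(1),"F",np.round(s["ft_force"],1))
f=grab_frame("top")
c,wh,an,P=boxpose(f);print("box",(gap(c)*1000).round(1),wh,"head",round(an-99.9,2),"corners",(gap(P)*1000).round(1).tolist())
if len(sys.argv)>1: cv2.imwrite(f"pics/{sys.argv[1]}.png",cv2.resize(f["color"][120:280,180:430],None,fx=3,fy=3,interpolation=cv2.INTER_CUBIC)[:,:,::-1])
E
python3 chk.py
```

```text
t 3.2 tcp [ 0.5655 -0.3076  0.0197] head 8.71 gap [  35.9 -251. ] F [-0.3 -0.3 -0.6]
box [  21.9 -176.1] [np.float64(84.9), np.float64(105.6)] head 8.75 corners [[-28.1, -130.4], [-12.1, -234.7], [71.8, -221.8], [55.8, -117.5]]
```

Request:
apply_moves --commands "0.3 -0.2 0.5 0 -0.3;0.5 0 0 0 -0.3;0.3 0 0 0 -0.3;0.3 0 0 0 -0.3;0.3 0 0 0 -0.3;0 0 0 0 -0.3"

```text
clock: 3.85
tcp_pos: [0.5574, -0.293, 0.0122]
tool_rot: [-0.0, 0.584, 0.812, 0.0]
ft_force: [0.3, -0.8, -0.4]
width: 0.0298
gripper_force: 0.1
```

```bash
python3 chk.py b
```

```text
t 3.85 tcp [ 0.5574 -0.293   0.0122] head 8.63 gap [  30.4 -235.2] F [ 0.3 -0.8 -0.4]
box [  20.9 -168.7] [np.float64(86.1), np.float64(105.2)] head 7.92 corners [[-29.0, -122.5], [-14.5, -226.8], [70.8, -214.9], [56.3, -110.7]]
```

View pics/b.png

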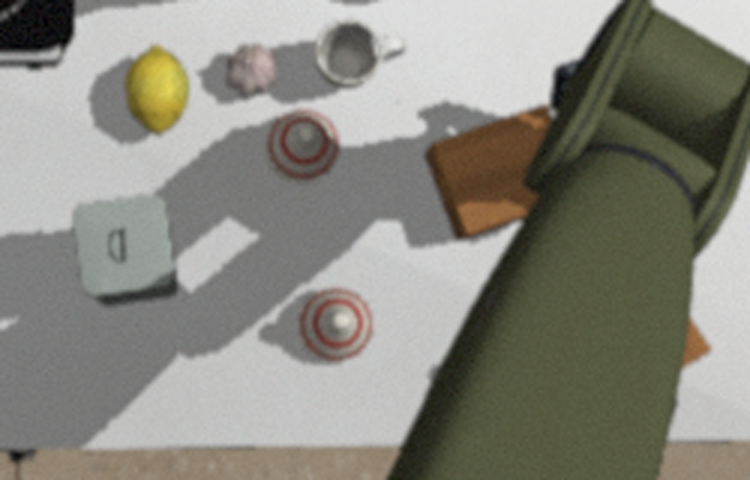

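The top view shows the fingers in contact with the rear of the box. The box front edge runs from about (430,155) to (465,235) in the crop, the gap ahead is clear, and nothing else has moved. Now I push the first 8 cm while straightening gently.

Request:
apply_moves --commands "0.5 0 0 0.1 -0.3;1 0 0 0.2 -0.3;1 0 0 0.2 -0.3;1 -0.01 0 0.2 -0.3;1 -0.01 0 0.2 -0.3;1 -0.02 0 0.2 -0.3;1 -0.02 0 0.3 -0.3;0.7 -0.02 0 0.3 -0.3;0.3 0 0 0 -0.3;0 0 0 0 -0.3"

```text
clock: 4.9
tcp_pos: [0.5334, -0.2213, 0.0122]
tool_rot: [-0.001, 0.596, 0.803, 0.0]
ft_force: [-0.3, -0.4, -0.4]
width: 0.0299
gripper_force: 0.0
```

```bash
python3 chk.py c
```

```text
t 4.9 tcp [ 0.5334 -0.2213  0.0122] head 6.94 gap [  19.1 -160.5] F [-0.3 -0.4 -0.4]
box [ 11.3 -92.3] [np.float64(87.6), np.float64(102.3)] head 5.78 corners [[-37.4, -45.9], [-27.1, -147.6], [60.1, -138.8], [49.8, -37.1]]
```

View pics/c.png

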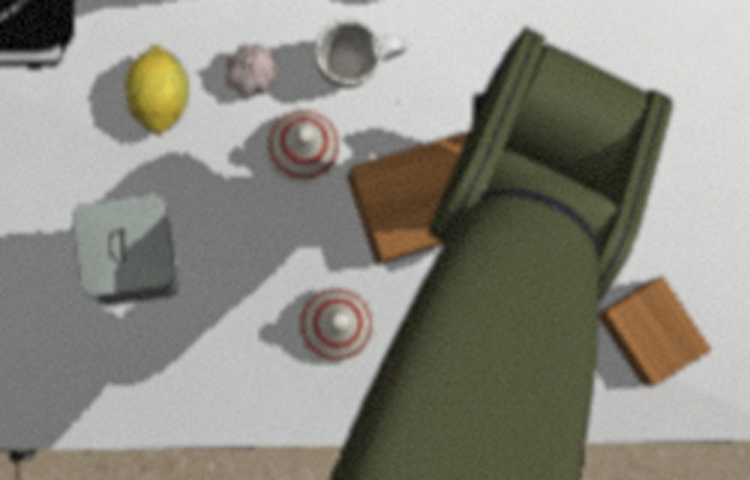

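The top view shows the box front just before the pots, with its front corners at crop (350,172) and (380,262). It is lined up between the pots to within about 2 mm, so I carry on in small steps.

Request:
apply_moves --commands "0.5 -0.01 0 0.1 -0.3;0.8 -0.02 0 0.2 -0.3;0.8 -0.02 0 0.2 -0.3;0.8 -0.03 0 0.2 -0.3;0.8 -0.03 0 0.2 -0.3;0.3 0 0 0 -0.3;0 0 0 0 -0.3"

```text
clock: 5.65
tcp_pos: [0.521, -0.1832, 0.0122]
tool_rot: [-0.001, 0.602, 0.798, 0.0]
ft_force: [-0.4, 0.9, 0.4]
width: 0.0303
gripper_force: 0.0
```

```bash
python3 chk.py d
```

```text
t 5.65 tcp [ 0.521  -0.1832  0.0122] head 6.06 gap [  13.4 -120.8] F [-0.4  0.9  0.4]
box [  6.7 -48.3] [np.float64(87.1), np.float64(94.3)] head 5.4 corners [[-41.1, -5.5], [-32.2, -99.3], [54.5, -91.1], [45.6, 2.7]]
```

View pics/d.png

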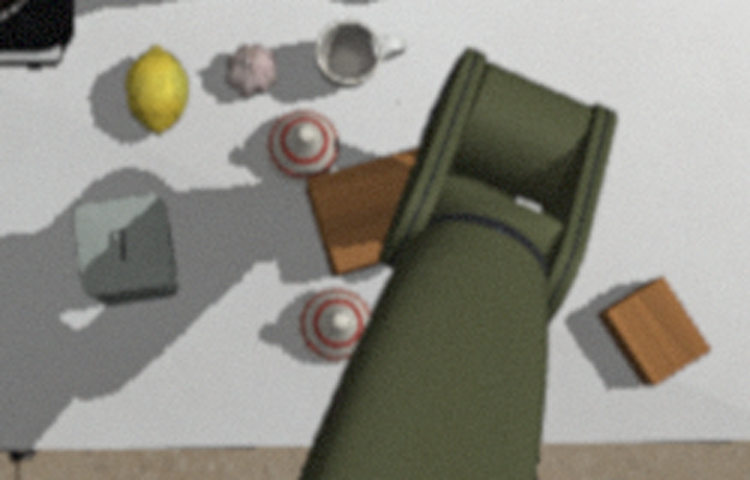

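The top view shows the box front in the gap. Its corners are at crop (308,180) and (340,273), with the pots at (304,145) and (336,325), and no contact force is reported. I keep pushing.

Request:
apply_moves --commands "0.5 -0.02 0 0.1 -0.3;0.6 -0.03 0 0.2 -0.3;0.6 -0.03 0 0.2 -0.3;0.6 -0.03 0 0.2 -0.3;0.6 -0.03 0 0.2 -0.3;0.6 -0.03 0 0.2 -0.3;0.6 -0.03 0 0.2 -0.3;0.6 -0.03 0 0.2 -0.3;0.6 -0.03 0 0 -0.3;0 0 0 0 -0.3"

```text
clock: 6.7
tcp_pos: [0.5045, -0.1326, 0.0122]
tool_rot: [-0.001, 0.613, 0.79, 0.0]
ft_force: [-0.6, 0.7, 0.3]
width: 0.0301
gripper_force: 0.0
```

```bash
python3 chk.py e
```

```text
t 6.7 tcp [ 0.5045 -0.1326  0.0122] head 4.55 gap [  5.9 -68.1] F [-0.6  0.7  0.3]
box [-138.8 -267.4] [np.float64(58.9), np.float64(74.3)] head -69.23 corners [[-184.0, -253.0], [-163.1, -308.1], [-93.6, -281.7], [-114.5, -226.6]]
```

View pics/e.png

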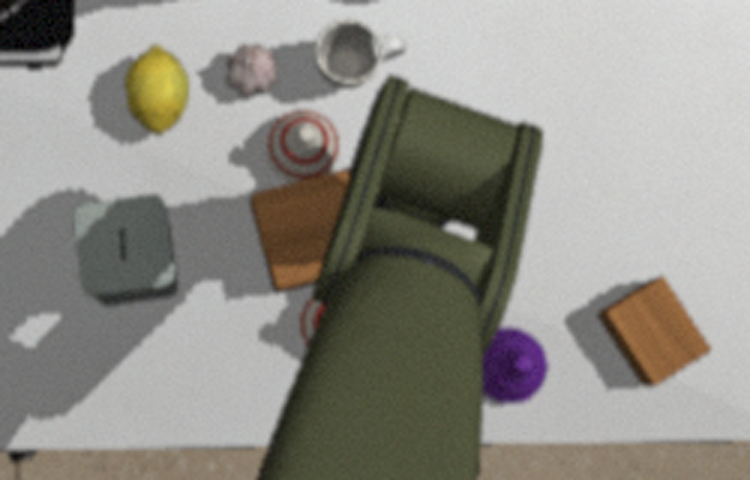

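The top view shows the box midway in the gap, with its front corners at crop (253,203) and (278,288). The canister is ahead at (125,250), and there is no notable force. Now the next 6.5 cm.

Request:
apply_moves --commands "0.5 0 0 0.2 -0.3;0.7 0 0 0.3 -0.3;0.7 0 0 0.3 -0.3;0.7 0 0 0.4 -0.3;0.7 -0.01 0 0.4 -0.3;0.7 -0.02 0 0.4 -0.3;0.7 -0.02 0 0.4 -0.3;0.7 -0.02 0 0.4 -0.3;0.6 -0.02 0 0.2 -0.3;0 0 0 0 -0.3"

```text
clock: 7.75
tcp_pos: [0.4903, -0.0744, 0.0124]
tool_rot: [-0.0, 0.633, 0.774, 0.0]
ft_force: [0.1, -0.6, -0.7]
width: 0.0301
gripper_force: 0.0
```

```bash
sed -i 's/m\[265:\]=0/m[265:]=0;m[:,320:]=0/' h.py; python3 chk.py f
```

```text
t 7.75 tcp [ 0.4903 -0.0744  0.0124] head 1.56 gap [ 1.9 -8.3] F [ 0.1 -0.6 -0.7]
box [21.7 74.8] [np.float64(45.9), np.float64(72.5)] head 0.87 corners [[-1.8, 110.7], [-0.7, 38.3], [45.3, 39.0], [44.2, 111.4]]
```

View pics/f.png

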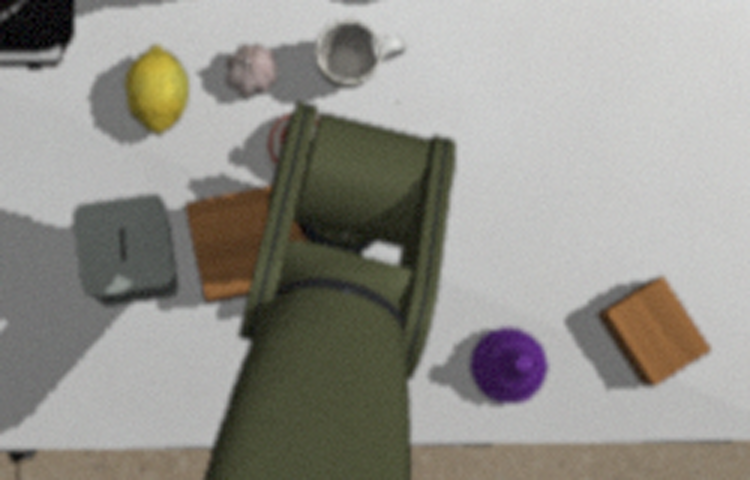

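The top view shows the box through the pots. Its front edge is at crop column 188–207, about 14 mm short of the canister's near face. I close most of that slowly.

Request:
apply_moves --commands "0.3 0 0 0 -0.3;0.3 0 0 0 -0.3;0.3 0 0 0 -0.3;0.2 0 0 0 -0.3;0.1 0 0 0 -0.3;0 0 0 0 -0.3"

```text
clock: 8.4
tcp_pos: [0.4884, -0.0637, 0.0126]
tool_rot: [0.0, 0.633, 0.774, 0.0]
ft_force: [0.6, -2.2, 1.4]
width: 0.0296
gripper_force: 1.3
```

```bash
cat >> chk.py <<'E'
import pickle
def can(f):
    g=cv2.Canny(f["color"][185:228,195:245],60,120);return f["color"][185:228,195:245]
f0=pickle.load(open("d0.pkl","rb"))["top"]
def lid(f):
    m=mask(f["color"],(45,8,50),(95,70,190));m[:150]=0;m[235:]=0;m[:,:195]=0;m[:,245:]=0
    b=max(blobs(m,200),key=cv2.contourArea);return (gap(cast(f,b[:,0].min(0)[None].astype(float),.138))*1000).round(1),(gap(cast(f,cv2.boxPoints(cv2.minAreaRect(b)),.138))*1000).round(1).tolist()
print("lid0",lid(f0));print("lid ",lid(f))
E
python3 chk.py g
```

```text
t 8.4 tcp [ 0.4884 -0.0637  0.0126] head 1.54 gap [1.9 2.5] F [ 0.6 -2.2  1.4]
box [21.4 87.2] [np.float64(46.6), np.float64(67.3)] head 3.57 corners [[-3.9, 119.3], [0.2, 52.2], [46.7, 55.1], [42.6, 122.2]]
lid0 (array([[ 53.2, 200. ]]), [[45.6, 206.3], [44.3, 127.6], [-38.2, 128.9], [-36.6, 206.8]])
lid  (array([[ 53.2, 200. ]]), [[44.8, 204.4], [43.4, 124.8], [-41.8, 126.2], [-40.2, 204.9]])
```

View pics/g.png

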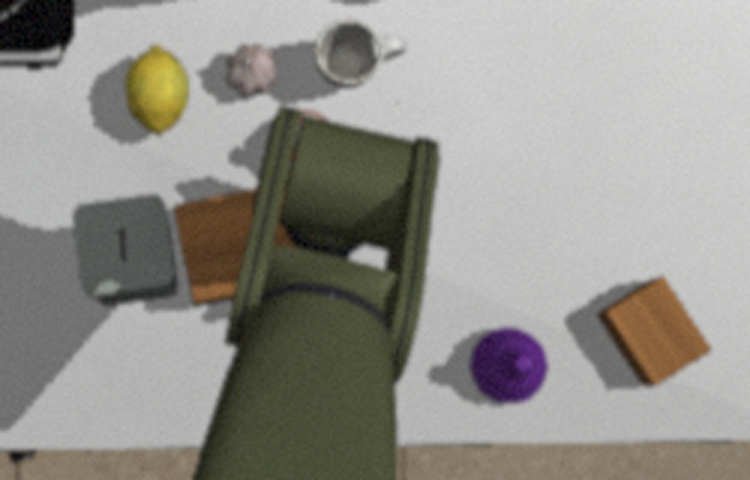

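The top view shows the box front right at the canister, with its edge at crop column ~177 and the canister unmoved; roughly 4 mm remains. One last small nudge, then I back off and lift clear.

Request:
apply_moves --commands "0.2 0 0 0 -0.3;0.1 0 0 0 -0.3;0 0 0 0 -0.3;-0.5 0 0 0 -0.3;-1 0 0 0 -0.3;-1 0 0 0 -0.3;0 0 -2 0 -0.3;0 0 -4 0 -0.3;0 0 -4 0 -0.3;0 0 -4 0 -0.3"

```text
clock: 9.45
tcp_pos: [0.4919, -0.0857, 0.1533]
tool_rot: [-0.001, 0.633, 0.774, -0.0]
ft_force: [-0.1, -0.4, 0.8]
width: 0.0302
gripper_force: 0.0
```

Request:
apply_moves --commands "-4 0 -2 0 -0.3;-4 0 0 0 -0.3;-4 0 0 0 -0.3;-4 0 0 0 -0.3;-4 0 0 0 -0.3;-4 0 0 0 -0.3;-4 0 0 0 -0.3;0 0 0 0 -0.3"

```text
clock: 10.25
tcp_pos: [0.5475, -0.3645, 0.1715]
tool_rot: [-0.0, 0.635, 0.773, -0.0]
ft_force: [0.1, -0.0, -0.1]
width: 0.0298
gripper_force: 0.0
```

```bash
sed -i 's/grab_frame("top")/grab_frame("top");sc=grab_frame("scene")["color"][120:270,180:380];cv2.imwrite("pics\/s.png",cv2.resize(sc,None,fx=3,fy=3)[:,:,::-1])/' chk.py; python3 chk.py h; python3 -c "
import cv2,numpy as np
a=cv2.imread('pics/h.png')[40:,:480];b=cv2.imread('pics/s.png');h=400
cv2.imwrite('pics/hs.png',np.hstack([cv2.resize(x,(400,h)) for x in(a,b)]))"
```

```text
t 10.25 tcp [ 0.5475 -0.3645  0.1715] head 1.27 gap [   8.4 -303.9] F [ 0.1 -0.  -0.1]
box [ 3.1 70.9] [np.float64(82.0), np.float64(106.6)] head 1.67 corners [[-39.4, 123.0], [-36.3, 16.5], [45.6, 18.9], [42.6, 125.4]]
lid0 (array([[ 53.2, 200. ]]), [[45.6, 206.3], [44.3, 127.6], [-38.2, 128.9], [-36.6, 206.8]])
lid  (array([[ 55.6, 199.6]]), [[47.2, 205.9], [45.9, 126.0], [-39.8, 127.3], [-38.2, 206.4]])
```

View pics/hs.png

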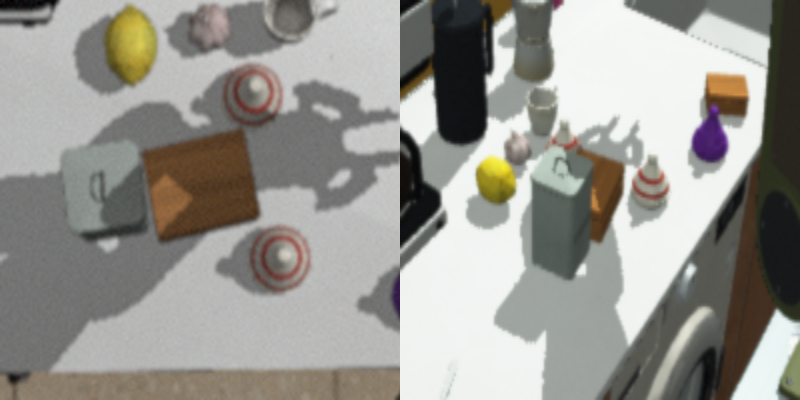

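The final views show the box's end against the canister's near face and square to it within about 2°. Its centre is about 95 mm from the canister's, against a limit of 108 mm. Nothing else has moved and the arm is clear, so I hand in.

```bash
python3 -c "
from cell import *
print(sign_off())"
```

```text
the job is handed in; nothing more can be done
None
```

I pushed the box lengthwise through the gap until its end stood within about 3 mm of the grey canister's near face and square to it within about 2°, saw no shift of the canister, pots or bystanders in the last pictures, and handed the job in about 10 s into the 64 s allowed; no verdict came back.

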